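Free the ruler from the transfer case

TASK

A wooden ruler has been left lying inside the envelope transfer case. Press the sprung lever at the end of the case down until it catches and stays down by itself, which draws the keeper bar back out of the opening; then take the ruler out by tilting it and drawing it end first, diagonally, through the opening. Finish still holding the ruler still in the gripper, clear of the case with its lowest end at least 5 cm above the top of the case, the lever still latched down and the desk things around the case left where they are.

Things in the scene. Friction and masses are not known exactly. Their poses are not given: they have to be found in the camera images.
- case: Grey low steel case with a deep rim, fixed, 162 (x) x 320 (y) x 86 mm high; origin at the centre of its underside, x across, y along its length, z up. Inside: 150 x 308 mm (y = -154 to +154), floor 6 mm above the table; the rim closes the top from 66 to 86 mm above the table except for one opening.
- opening (a point): Centre of the opening, level with the rim's top, at case (0, 47, 86) mm; axes as the case's. The opening is 130 mm (x) by 150 mm (y): case y = -28 to +122 mm, so nearer the +y end. The ruler is longer than the opening and than its diagonal.
- lever (a joint): Sprung lever on the case's -y end wall, hinged about the case's x axis at case (0, -178, 78) mm: 0 = up (rest), 0.5 rad = down at its stop. The spring pushes back with up to about 6 N at the pad and returns the lever if let go early; past about 0.36 rad the detent pulls it on to the stop and holds it.
- lever_pad (a point): Centre of the top face of the black pad (36 x 34 mm) at the lever's free end, 87 mm from the hinge, beyond the -y end of the case. About 108 mm above the table when up; it moves 43 mm almost straight down (about 4 mm sideways) to the stop.
- keeper (a joint): Steel keeper bar (12 mm along the case's y, 8 mm high, at 73 to 81 mm above the table) spanning the opening's width, linked to the lever: 0 = in the middle of the opening (case y = +47 mm), 0.09 m = drawn back towards -y, hidden in the rim.
- ruler_center (a point): Centre of the loose wooden ruler, 28 (x) x 250 (y) x 10 mm thick, about 45 g, lying flat on the case's floor along the case's length; a dark line right across it marks the middle. Axes: y along its length towards end a, z out of its upper face.
- ruler_end_a (a point): Middle of the ruler's end on the case's +y side (half-way up its thickness); at the start under the +y part of the rim. With the ruler moved back towards -y by up to 35 mm this end comes free of the rim and can be raised through the opening first.
- ruler_end_b (a point): Middle of the ruler's other end, at the start under the long -y part of the rim; it comes out last.
- bundle_near: Narrow banded bundle of manila envelopes, 75 x 165 x 36 mm, on the table on the case's -x side; leave alone. Origin under its centre.
- bundle_far: Banded bundle of manila envelopes, 115 x 165 x 48 mm, on the table on the case's +x side; leave alone. Origin under its centre.
- tumbler: Closed metal drinking tumbler, 74 mm across, 162 mm high, standing near the lever on the case's +x side; leave alone. Origin under its centre.
- stamp: Wooden hand stamp, 36 mm across, 68 mm high, standing on the case's -x side; leave alone. Origin under its centre.
- stapler: Black desk stapler, 36 x 140 x 60 mm, lying left of the case; leave alone. Origin under its centre.
- pencup: Steel pen cup, 76 mm across, 95 mm high (pens reach 154 mm), left of the case and a little farther off; leave alone. Origin under its centre.

How it is judged:
By the outcome, as a careful person would: the job done as asked, in the order asked, and still so for the second after the job is handed in, while the arm keeps its last pose, push and grip.
It also fails if it takes over 51 s, if anything falls off the work surface, if the arm or the gripper's body presses on something with over 40 N, if the wrist force passes 120 N, or if a joint passes its speed limit or range.

ROBOT

A 7-joint arm with a two-finger parallel gripper is mounted at the origin on the work surface. World frame = base frame: x ahead of the robot, y to its left, z up, the work surface at z = 0. Lengths are in m, angles in rad, forces in N, time in s.
With the tool pointing down it reaches from about 0.425 to 0.925 m from the base axis. Payload 6.8 kg.
Tool frame: the origin (TCP) lies on the centre line of the jaws, within the pads' length; the fingertips stand 25 mm ahead of it and the grasp point (between the pads) lies 6 mm ahead of it; z points along the fingers, x is the direction in which the jaws open and shut, and the axes are right-handed (so a half turn about z gives the same grasp; the last joint's range is limited). The gripper opens to 85 mm and grips with 20 to 120 N. Pads are 22 mm wide; open, the fingers measure 114 mm over their backs; the gripper's body (76 mm by 85 mm) begins 54 mm behind the grasp point. The pads swing forward as they close: fully open they stand 13 mm farther back than shut.
Start: joints at [-1.28, 0.477, 0.022, 1.555, -0.011, 1.109, -0.083], TCP at [0.262, 0.622, 0.231] pointing down, gripper open.
Joint ranges: [-2.96, 2.96], [-0.34, 2.1], [-1.41, 1.46], [0.24, 2.44], [-1.37, 4.51], [0.17, 1.92], [-2.96, 2.96]. Speed limits (rad/s): [2.39, 2.39, 3.14, 3.14, 3.14, 3.14, 3.14].

INTERFACE

Orientations are given as a 3x3 rotation matrix whose columns are the frame's x, y, z axes.
In Python, from plant import * gives the robot as it stands.
- The arm moves only by the tool arm_command, never from a script. Its argument "motion" is one flat list of numbers, 6 for each row, row after row: the shift along the world's x, y, z scaled (see below), then the turn, a rotation vector about the world's x, y, z scaled (see below). A call has 1 to 20 rows; each row shifts and turns the pose as measured when the row begins; what a row does not reach is not made up. The controller multiplies each number of a shift by 0.06 m and each number of a turn by pi/2 rad. A row lasts 1/8 s, in which the tool goes at most 62.5 mm and 10.7 degrees, less where a joint would pass 70% of its speed; a pose out of reach is approached as far as the arm can. A call with a number of a shift or a turn outside -1 to 1 is refused whole. A call with a gripper value outside its range is refused whole. "fingers" is the closure, from 0 (fully open) to 1 (shut), set as the call begins (left out, the last holds). The fingers move at their own pace and stop on an object; the grip force is fixed at half the most. Time passes only in rows, so rows that do not move let the fingers close. It gives the time, the measured TCP pose, the force and the opening at its end, in the units of the state.
- state(): the state, without advancing time (a new reading comes with each control period).
- capture(name): name is "scene" or "top" or "wrist"; returns a dict with "color" (420x560x3 uint8, blue, green, red), "vfov" (degrees; the focal length in pixels is half the picture's height over the tangent of half this angle, whatever the lens; pixels are square), "cx", "cy" (the principal point, pixels), "k1" (the pictures are not rectified: a ray, as slopes to the right and down, at radius r is drawn at 1 + k1 r^2 times it, then the intrinsics apply), "cam_to_world" (4x4, takes a point from camera to world coordinates); the wrist camera has in their place "hand_eye" (4x4, takes a point from camera to tool coordinates, whose origin is the TCP and whose axes are the tool frame's). Camera axes: x right, y down, z forward; pixel columns grow to the right and rows downward; lengths in m; the calibration is good to about 2 mm. A picture is of the moment at which its call begins: read the wrist's pose just before it. There is no depth.
- close_job(): hands the job in, once; it reports no verdict.
The state is a dict: "clock": time; "joint_pos": joint angles; "qd": joint speeds; "tau": joint torques, N m; "eef_pos": TCP position; "tcp_rot": TCP orientation; "force": force on the tool from outside, world axes, zero at the start; "ft_torque": the same for the moment, N m; "grip_width": opening from 0.0 (shut) to 1.0 (fully open).
Only numpy, scipy, OpenCV 4.12 (cv2) and the standard library are available. Lean on these libraries where they do the work, as an engineer would, in place of code of your own. Each camera call takes 0.05 s, during which the arm holds its last target.

## Working session

There is one attempt and no reset: what is moved stays moved. The work goes in short steps, Python scripts to look and compute and a tool call to move; the robot and the scene stay as the last step left them, time stands still between calls to the robot, and variables do not carry over. Pictures are saved under pics/ and viewed, and the job is handed in when it is done.

Besides the shell and the picture viewer there is one more tool, called after "Call:" as a command line: name --argument value ..., lists and objects as JSON in quotes. arm_command: Moves the arm, as the interface text tells. Shifts and turns lie within -1 to 1; 1 stands for 0.06 m of shift or pi/2 rad of turn. Its arguments: {"type":"object","properties":{"motion":{"type":"array"},"fingers":{"type":"number"}},"required":["motion"]}

```bash
ls; mkdir -p pics; python3 - <<'E'
from plant import *
import cv2
s=state()
for k in s: print(k,s[k])
for n in ["scene","top","wrist"]:
    c=capture(n); cv2.imwrite(f"pics/{n}0.png",c["color"])
    print(n,{k:c[k] for k in c if k!="color"})
E
```

```text
pics
clock 0.0
joint_pos [-1.28009743  0.47780223  0.0223841   1.55648597 -0.01148924  1.10928824
 -0.08307093]
qd [-1.10165199e-06 -1.08396958e-03 -1.59167113e-03 -1.12131933e-03
 -2.75462100e-04  1.12750135e-03  1.25514400e-03]
tau [ 7.36382594e-05 -5.96450007e+01  1.60798229e+00 -2.81200057e+01
  1.23994367e-02  9.16169083e-03 -2.87181479e-05]
eef_pos [0.26191842 0.62145399 0.23001058]
tcp_rot [[ 3.88296776e-01  9.21534208e-01 -5.62222519e-04]
 [ 9.21532528e-01 -3.88297147e-01 -1.76783121e-03]
 [-1.84742634e-03  1.68336821e-04 -9.99998279e-01]]
force [-0.18415677  0.74648336 -0.17416169]
ft_torque [-0.03865587  0.01656592 -0.03375158]
grip_width 1.0004061201017642
scene {'vfov': 45.49104444885017, 'cx': 273.56044696501954, 'cy': 208.496212367774, 'k1': 0.0009172953481450432, 'cam_to_world': array([[ 0.65221793,  0.64947859, -0.39088276,  0.98331278],
       [ 0.75797699, -0.56496215,  0.3260194 , -0.27420583],
       [-0.00909135, -0.50891583, -0.86076827,  1.02788908],
       [ 0.        ,  0.        ,  0.        ,  1.        ]])}
top {'vfov': 54.879958442467014, 'cx': 279.8604639896715, 'cy': 206.77501983382703, 'k1': 0.0001871333595699949, 'cam_to_world': array([[ 0.07661594, -0.97118032,  0.22569622,  0.37809831],
       [-0.99703871, -0.07612823,  0.01087666,  0.07942722],
       [ 0.00661866, -0.2258612 , -0.97413701,  0.99391829],
       [ 0.        ,  0.        ,  0.        ,  1.        ]])}
wrist {'vfov': 71.6568076147419, 'cx': 280.67170497744235, 'cy': 209.8890244726826, 'k1': -0.048571306828388436, 'hand_eye': array([[ 9.99999631e-01, -8.51274634e-04,  1.18406488e-04,
         6.85857206e-04],
       [ 7.68374561e-04,  9.47210897e-01,  3.20610241e-01,
        -8.20421633e-02],
       [-3.85083281e-04, -3.20610032e-01,  9.47211201e-01,
        -1.43089139e-01],
       [ 0.00000000e+00,  0.00000000e+00,  0.00000000e+00,
         1.00000000e+00]])}
```

View pics/scene0.png

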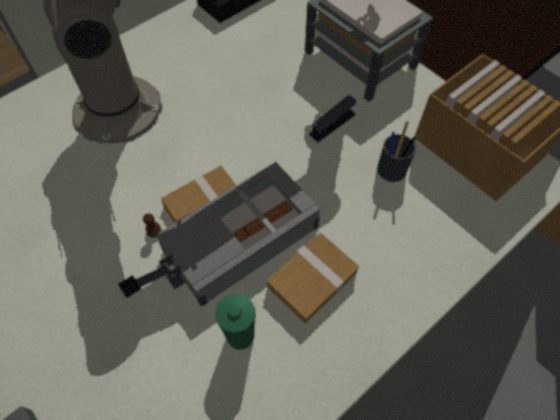

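View pics/top0.png

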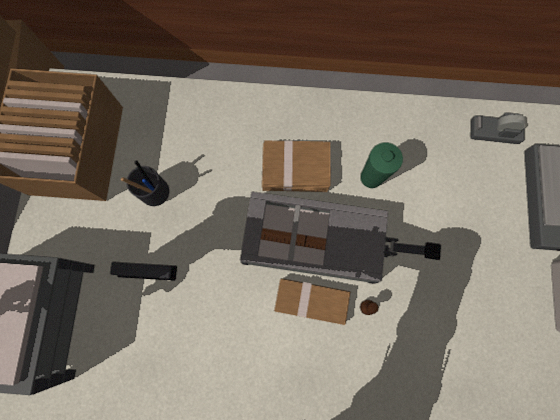

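View pics/wrist0.png

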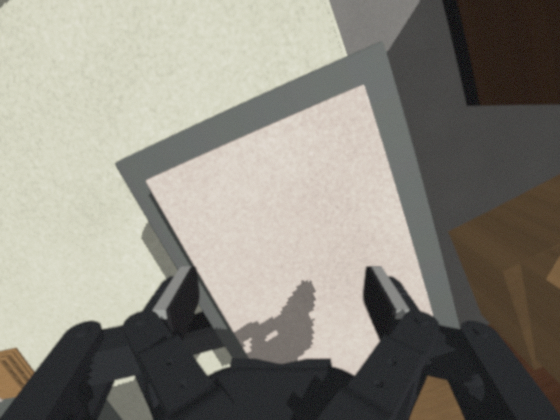

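Both fixed views show the case, around (315,238) in top. The lever pad is near (432,251), the keeper bar near (295,232), and the ruler near (295,240). Enlarging.

```bash
python3 - <<'E'
import cv2
a=cv2.imread("pics/top0.png")[120:330,235:455]; cv2.imwrite("pics/topc.png",cv2.resize(cv2.convertScaleAbs(a,alpha=1.5,beta=15),None,fx=3.6,fy=2.8571*0+2.85,interpolation=cv2.INTER_CUBIC) if 0 else cv2.resize(cv2.convertScaleAbs(a,alpha=1.5,beta=15),(660,600)[:1]+(630,) if 0 else (616,588),interpolation=cv2.INTER_CUBIC))
a=cv2.imread("pics/scene0.png")[150:350,110:370]; cv2.imwrite("pics/scenec.png",cv2.resize(cv2.convertScaleAbs(a,alpha=1.5,beta=15),None,fx=3,fy=3,interpolation=cv2.INTER_CUBIC))
E
```

```text
(no output)
```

View pics/topc.png

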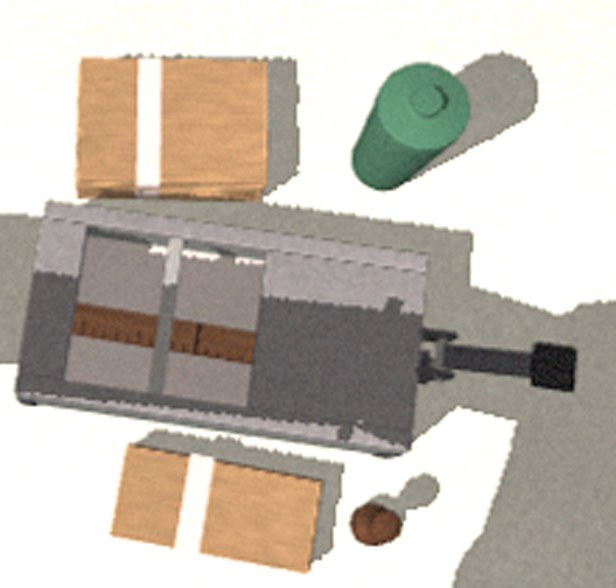

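View pics/scenec.png

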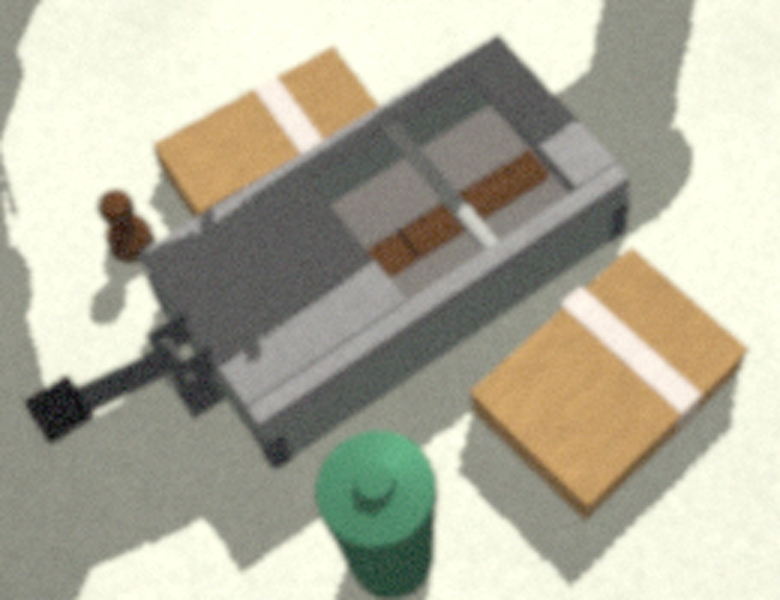

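```bash
cat > h.py <<'E'
import numpy as np, cv2
from scipy.optimize import least_squares
from plant import *
def rt(name):
    from plant import capture
    return capture(name)
def K(c):
    f=210/np.tan(np.radians(c["vfov"])/2); return f,c["cx"],c["cy"],c["k1"]
def proj(c,P,T=None):
    T=c["cam_to_world"] if T is None else T
    P=np.atleast_2d(P); q=(P-T[:3,3])@T[:3,:3]
    s=q[:,:2]/q[:,2:]; r2=(s**2).sum(1,keepdims=True); s=s*(1+c["k1"]*r2)
    f=K(c)[0]; return s*f+np.array([c["cx"],c["cy"]])
def ray(c,uv,T=None):
    T=c["cam_to_world"] if T is None else T
    d=(np.array(uv,float)-[c["cx"],c["cy"]])/K(c)[0]; s=d.copy()
    for _ in range(20): s=d/(1+c["k1"]*(s@s))
    v=T[:3,:3]@np.array([s[0],s[1],1]); return T[:3,3],v
def atz(c,uv,z,T=None):
    o,v=ray(c,uv,T); return o+v*(z-o[2])/v[2]
def tri(c1,u1,c2,u2):
    A=[];b=[]
    for c,u in((c1,u1),(c2,u2)):
        o,v=ray(c,u);v=v/np.linalg.norm(v);M=np.eye(3)-np.outer(v,v);A.append(M);b.append(M@o)
    return np.linalg.lstsq(np.vstack(A),np.hstack(b),rcond=None)[0]
def wristT(c,s):
    T=np.eye(4);T[:3,:3]=s["tcp_rot"];T[:3,3]=s["eef_pos"];return T@c["hand_eye"]
E
python3 - <<'E'
from h import *
t=capture("top");s=capture("scene")
tp=lambda X,Y:(235+X/2.8,120+Y/2.8)
sp=lambda X,Y:(110+X/3,150+Y/3)
obj=[];
O=[(t,tp(48,201),(.081,.160,.086)),(t,tp(428,253),(.081,-.160,.086)),
(t,tp(266,248),(.065,-.028,.086)),(t,tp(248,406),(-.065,-.028,.086)),(t,tp(65,380),(-.065,.122,.086)),(t,tp(85,225),(.065,.122,.086)),
(s,sp(258,418),(.081,-.16,.086)),(s,sp(630,172),(.081,.16,.086)),(s,sp(497,38),(-.081,.16,.086)),(s,sp(143,257),(-.081,-.16,.086)),
(t,tp(554,366),(0,-.264,.108)),(s,sp(55,405),(0,-.264,.108))]
def W(p,P):
    x,y,a=p;P=np.array(P);return np.array([x+P[0]*np.cos(a)-P[1]*np.sin(a),y+P[0]*np.sin(a)+P[1]*np.cos(a),P[2]])
def res(p): return np.concatenate([proj(c,W(p,P))[0]-u for c,u,P in O])
r=least_squares(res,[.55,.0,0],loss="soft_l1")
print(r.x); print(r.fun.reshape(-1,2).round(1))
print("pad",tri(t,tp(554,366),s,sp(55,405)))
print("ruler c",tri(t,tp(196,338),s,sp(405,243)), atz(t,tp(196,338),.016),atz(s,sp(405,243),.016))
p=r.x
print("padfit",W(p,(0,-.264,.108)))
def inv(P):
    a=p[2];d=np.array(P[:2])-p[:2];return np.array([d[0]*np.cos(a)+d[1]*np.sin(a),-d[0]*np.sin(a)+d[1]*np.cos(a),P[2]])
print("ruler in case",inv(atz(t,tp(196,338),.016)),inv(atz(s,sp(405,243),.016)))
for n,u in (("top R top",(247,332)),("top R bot",(253,360)),("L",(74,306)),("Lb",(72,332))): print(n,inv(atz(t,tp(*u),.016)))
E
```

```text
[ 0.52918043  0.00653764 -0.06680232]
[[-1.8 -0.8]
 [-0.3  0. ]
 [-0.1  0.4]
 [-0.4  0.3]
 [-1.5 -0.1]
 [ 0.1 -0.5]
 [ 0.2  1.7]
 [ 0.1  0.3]
 [-0.2 -2.9]
 [-2.3 -2. ]
 [ 1.5 -0.2]
 [-0.8  1. ]]
pad [ 0.51067386 -0.25422844  0.10742937]
ruler c [0.52505924 0.02215174 0.01277871] [0.52484384 0.0227956  0.016     ] [0.52625432 0.02075078 0.016     ]
padfit [ 0.51155773 -0.25687353  0.108     ]
ruler in case [-0.00541218  0.01593222  0.016     ] [-0.00386836  0.01398612  0.016     ]
top R top [ 0.00620719 -0.02737744  0.016     ]
top R bot [-0.01733407 -0.03543619  0.016     ]
L [0.00717425 0.12524643 0.016     ]
Lb [-0.01573991  0.12345538  0.016     ]
```

The fit holds: the case is at (0.529, 0.007) with yaw −0.067, residuals about 1–2 px, and the pad triangulates to z=0.107 against 0.108 expected. The ruler centre is at case (−4.5, +15) mm. Next: move above the lever pad with the fingers shut.

Call:
arm_command --motion '[0.48,-0.7,0.3,0,0,-0.08,0.48,-0.7,0.2,0,0,-0.08,0.48,-0.7,0,0,0,-0.08,0.48,-0.7,0,0,0,-0.08,0.48,-0.7,0,0,0,-0.08,0.48,-0.7,0,0,0,-0.08,0.48,-0.7,0,0,0,-0.08,0.48,-0.7,0,0,0,-0.08,0.48,-0.7,0,0,0,-0.08,0.48,-0.7,0,0,0,-0.07]' --fingers 1

```text
clock: 1.5
eef_pos: [0.5526, 0.192, 0.2612]
tcp_rot: [[0.995, -0.099, 0.001], [-0.099, -0.995, 0.005], [0.001, -0.005, -1.0]]
force: [1.4, 0.8, -0.3]
grip_width: -0.002
```

Call:
arm_command --motion '[-0.1,-0.95,0,0,0,0.02,-0.1,-0.95,0,0,0,0,0,0,0,0,0,0]'

```text
clock: 1.88
eef_pos: [0.542, 0.0693, 0.2614]
tcp_rot: [[0.997, -0.076, 0.003], [-0.076, -0.997, 0.003], [0.003, -0.003, -1.0]]
force: [0.3, 0.1, 0.4]
grip_width: -0.001
```

```bash
python3 - <<'E'
from h import *
s=state();c=capture("wrist");cv2.imwrite("pics/w1.png",c["color"]);import pickle;pickle.dump((s,c),open("w1.pkl","wb"));print(s["eef_pos"],s["force"])
E
```

```text
[0.54196295 0.06930544 0.26142464] [0.34105999 0.09020257 0.3722193 ]
```

View pics/w1.png

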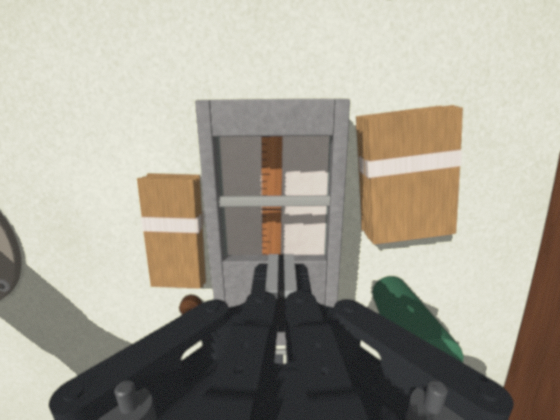

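The wrist view shows the opening, about (213..335, 135..262), with the keeper across it at v≈200. The ruler is at u≈262..284 and its middle line is near (272,212). Checking this against the fit.

```bash
python3 - <<'E'
from h import *
import pickle
s,c=pickle.load(open("w1.pkl","rb"));T=wristT(c,s)
p=[.5292,.0065,-.0668]
def W(P):
    x,y,a=p;return np.array([x+P[0]*np.cos(a)-P[1]*np.sin(a),y+P[0]*np.sin(a)+P[1]*np.cos(a),P[2]])
def inv(P):
    a=p[2];d=np.array(P[:2])-p[:2];return np.array([d[0]*np.cos(a)+d[1]*np.sin(a),-d[0]*np.sin(a)+d[1]*np.cos(a),P[2]])
for P in [(-.081,.16,.086),(.081,.16,.086),(-.065,.122,.086),(.065,.122,.086),(-.065,-.028,.086),(.065,-.028,.086),(-.0045,.015,.016)]: print(P,proj(c,W(P),T)[0].round(1))
print("ruler",inv(atz(c,(272,212),.016,T)),inv(atz(c,(262,150),.016,T)),inv(atz(c,(283,150),.016,T)))
I=cv2.resize(c["color"][90:300,180:370],None,fx=3,fy=2.85,interpolation=cv2.INTER_CUBIC);cv2.imwrite("pics/w1c.png",I)
E
```

```text
(-0.081, 0.16, 0.086) [192.1 100.5]
(0.081, 0.16, 0.086) [348.6  98.6]
(-0.065, 0.122, 0.086) [210.4 137.6]
(0.065, 0.122, 0.086) [331.7 136.2]
(-0.065, -0.028, 0.086) [220.9 262.4]
(0.065, -0.028, 0.086) [326.3 261.3]
(-0.0045, 0.015, 0.016) [270.8 210.7]
ruler [-0.00281555  0.01302448  0.016     ] [-0.01432941  0.09972747  0.016     ] [0.01341037 0.09941185 0.016     ]
```

View pics/w1c.png

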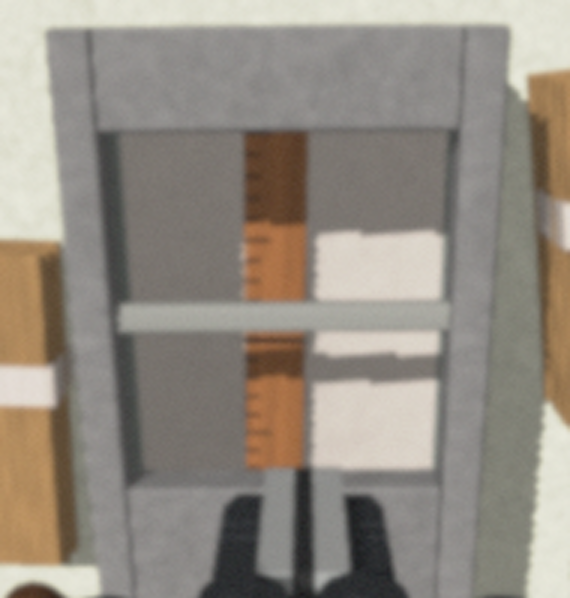

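Call:
arm_command --motion '[-0.09,-0.9,0,0,0,0,-0.09,-0.9,0,0,0,0,-0.09,-0.9,0,0,0,0,-0.09,-0.9,0,0,0,0,-0.09,-0.9,0,0,0,0,-0.09,-0.9,-0.3,0,0,0,0,0,-0.5,0,0,0]'

```text
clock: 2.8
eef_pos: [0.5152, -0.2481, 0.2147]
tcp_rot: [[0.999, -0.049, 0.012], [-0.049, -0.999, 0.005], [0.012, -0.006, -1.0]]
force: [0.5, 1.4, -0.2]
grip_width: 0.003
```

```bash
python3 - <<'E'
from h import *
s=state();c=capture("scene");print(s["eef_pos"],s["force"]);a=c["color"][200:350,80:280]
cv2.imwrite("pics/s1.png",cv2.resize(a,None,fx=4,fy=4,interpolation=cv2.INTER_CUBIC))
E
```

```text
[ 0.51517194 -0.24807035  0.21469755] [ 0.50574486  1.36252199 -0.16517255]
```

View pics/s1.png

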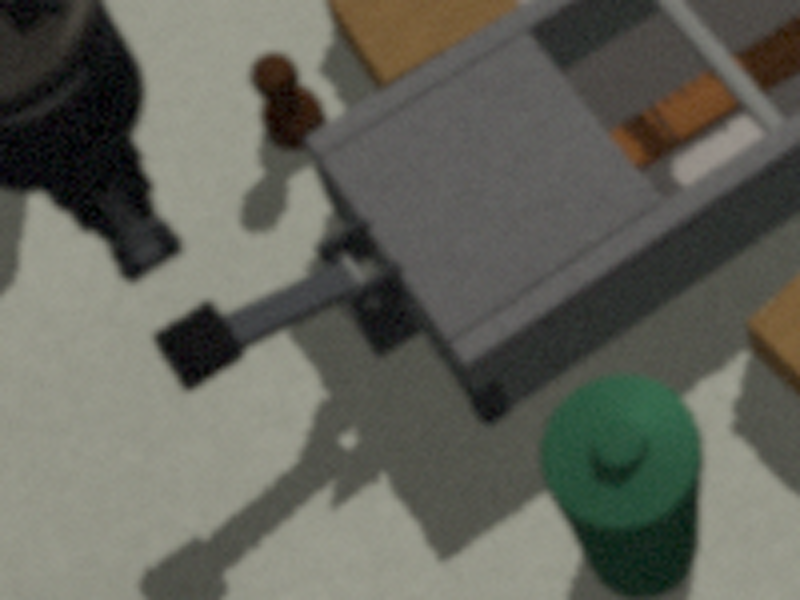

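The tool is above the pad (pad at about (198,345) in the crop). Descending to contact and then pressing.

Call:
arm_command --motion '[-0.07,-0.15,-0.6,0,0,0,0,0,-0.5,0,0,0,0,0,-0.25,0,0,0,0,0,-0.25,0,0,0]'

```text
clock: 3.35
eef_pos: [0.5149, -0.2462, 0.1122]
tcp_rot: [[0.999, -0.034, 0.007], [-0.034, -0.999, 0.012], [0.007, -0.012, -1.0]]
force: [-1.0, -0.1, 0.0]
grip_width: -0.001
```

```bash
python3 - <<'E'
from h import *
s=state();c=capture("scene");print(s["eef_pos"],s["force"],s["joint_pos"]);a=c["color"][200:350,80:280]
cv2.imwrite("pics/s2.png",cv2.resize(a,None,fx=4,fy=4,interpolation=cv2.INTER_CUBIC))
E
```

```text
[ 0.51492271 -0.24624624  0.11224483] [-0.95994707 -0.13403064  0.02467855] [-0.06589016  0.49815322  0.53781214  1.94173134 -0.36973904  0.79574115
  0.64672466]
```

View pics/s2.png

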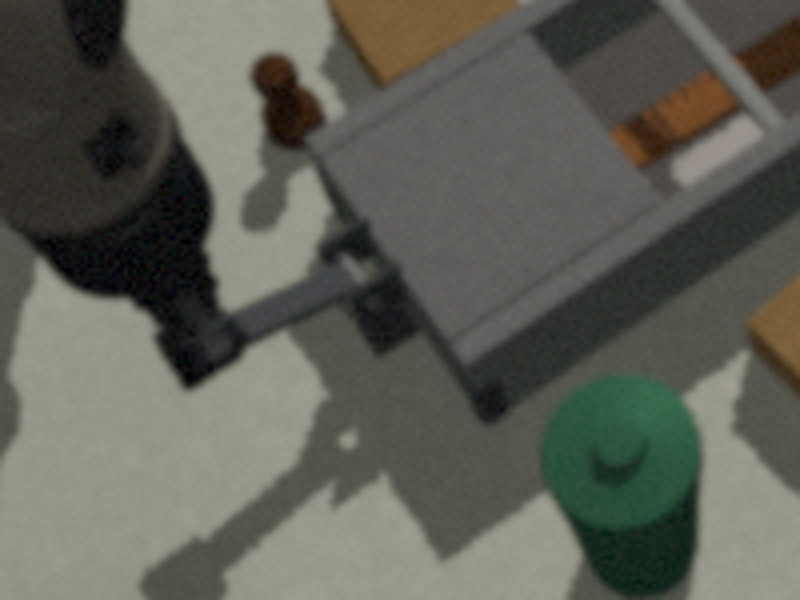

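```bash
python3 - <<'E'
from h import *
c=capture("scene")
for z in (.08,.087,.1,.112): print(z,(proj(c,[.515,-.246,z])[0]-[80,200])*4)
print((proj(c,[.511,-.256,.108])[0]-[80,200])*4)
E
```

```text
0.08 [226.77545358 356.57029695]
0.087 [223.35649782 351.38676653]
0.1 [216.89667264 341.59298355]
0.112 [210.80286858 332.35419399]
[191.09243764 342.20282991]
```

Call:
arm_command --motion '[-0.1,-0.2,0,0,0,0,-0.1,-0.1,-0.1,0,0,0]'

```text
clock: 3.7
eef_pos: [0.503, -0.2652, 0.107]
tcp_rot: [[0.999, -0.033, 0.008], [-0.033, -0.999, 0.011], [0.008, -0.012, -1.0]]
force: [2.2, 1.5, 4.3]
grip_width: 0.002
```

Call:
arm_command --motion '[0.1,0.1,0,0,0,0,0,0,-0.2,0,0,0,0,0,-0.2,0,0,0]'

```text
clock: 4.08
eef_pos: [0.5099, -0.2646, 0.0861]
tcp_rot: [[0.999, -0.039, 0.014], [-0.039, -0.999, 0.005], [0.014, -0.006, -1.0]]
force: [-2.2, -2.3, 3.3]
grip_width: -0.002
```

Call:
arm_command --motion '[0,0.08,-0.15,0,0,0,0,0,-0.15,0,0,0]'

```text
clock: 4.32
eef_pos: [0.5107, -0.2581, 0.0673]
tcp_rot: [[0.999, -0.038, 0.015], [-0.038, -0.999, 0.007], [0.015, -0.008, -1.0]]
force: [-6.3, 6.9, 43.4]
grip_width: -0.004
```

```bash
python3 - <<'E'
from h import *
s=state();c=capture("scene");print(s["eef_pos"],s["force"],s["joint_pos"]);a=c["color"][180:330,80:280]
cv2.imwrite("pics/s3.png",cv2.resize(a,None,fx=4,fy=4,interpolation=cv2.INTER_CUBIC))
E
```

```text
[ 0.51069934 -0.25809105  0.06731879] [-6.3351742   6.89068094 43.40636423] [-0.00940135  0.56207356  0.49423371  1.96716095 -0.42270685  0.70208294
  0.70799999]
```

View pics/s3.png

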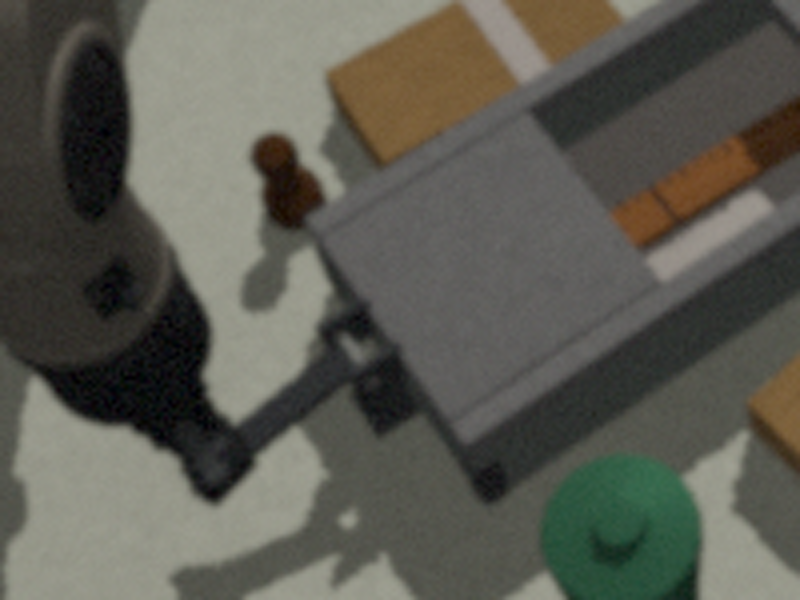

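Call:
arm_command --motion '[0,0,0.3,0,0,0,0,0,0.8,0,0,0,0,0,0.8,0,0,0,0,0,0,0,0,0]'

```text
clock: 4.88
eef_pos: [0.5112, -0.2551, 0.1847]
tcp_rot: [[0.999, -0.035, 0.013], [-0.035, -0.999, 0.011], [0.013, -0.011, -1.0]]
force: [0.4, -0.6, -0.4]
grip_width: -0.002
```

```bash
python3 - <<'E'
from h import *
s=state();c=capture("scene");print(s["clock"],s["eef_pos"],s["tcp_rot"],s["force"]);a=c["color"][150:350,80:340]
cv2.imwrite("pics/s4.png",cv2.resize(cv2.convertScaleAbs(a,alpha=1.5,beta=15),None,fx=3,fy=3,interpolation=cv2.INTER_CUBIC))
t=capture("top");a=t["color"][150:330,235:475]
cv2.imwrite("pics/t4.png",cv2.resize(cv2.convertScaleAbs(a,alpha=1.5,beta=15),None,fx=3,fy=3,interpolation=cv2.INTER_CUBIC))
E
```

```text
4.875 [ 0.51121532 -0.25510685  0.18466413] [[ 0.9992878  -0.03528249  0.01338029]
 [-0.03542636 -0.9993153   0.01067232]
 [ 0.01299458 -0.01113873 -0.99985352]] [ 0.432193   -0.62476112 -0.44362383]
```

View pics/s4.png

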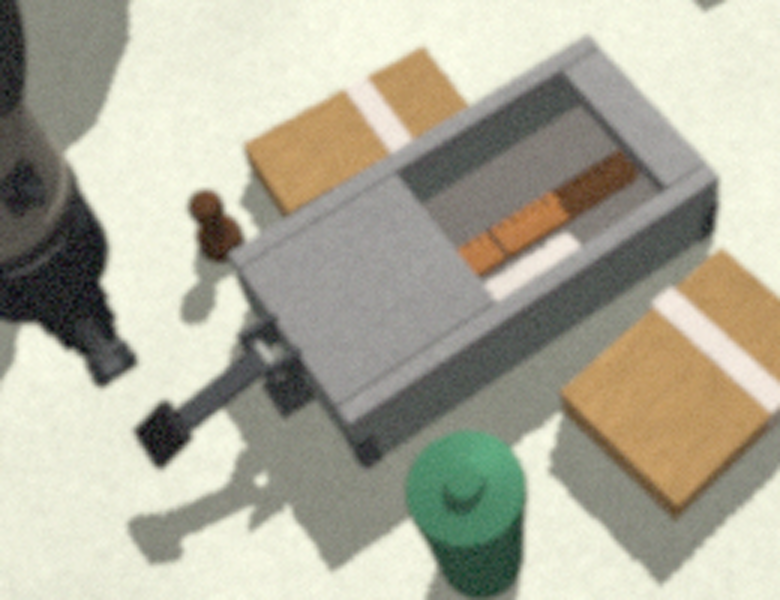

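View pics/t4.png

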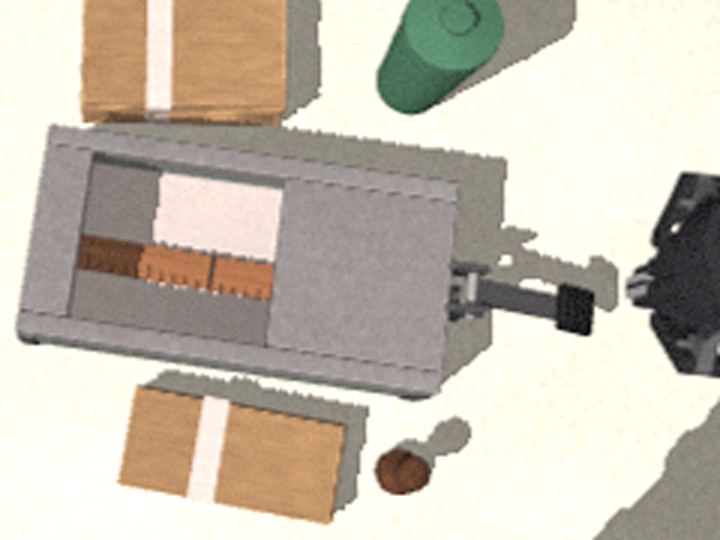

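The lever is down (pad at (163,435) in the crop) and the keeper is gone from the opening. Measuring the actual fingertip offset.

```bash
python3 - <<'E'
from h import *
c=capture("scene");t=capture("top")
T=np.array([.5112,-.2551,.1847])
for d in (0,.0125,.025,.035):
    P=T-[0,0,d]; print(d,(proj(c,P)[0]-[80,150])*3,(proj(t,P)[0]-[235,150])*3)
print(tri(t,(447.3,246),c,(118.3,271.7)))
print("pad",tri(c,(80+163/3,150+435/3),t,(235+575/3,150+310/3)))
E
```

```text
0 [112.10580898 358.62599864] [638.54554979 287.94244342]
0.0125 [117.72722948 366.81060321] [631.0021761  290.35317864]
0.025 [123.21965163 374.80745732] [623.67777039 292.69393962]
0.035 [127.52366811 381.07406334] [617.96956909 294.51819085]
[ 0.51227586 -0.25624703  0.17840694]
pad [ 0.5114321  -0.25685165  0.05867602]
```

```bash
python3 - <<'E'
from h import *
import pickle
s,c=pickle.load(open("w1.pkl","rb"))
H=c["hand_eye"]
for d in (-.02,-.01,0,.006,.0125,.025,.035): print(d,proj(c,[0,0,d],H)[0].round(1), proj(c,[0,-.011,d],H)[0].round(1))
cv2.imwrite("pics/w1d.png",cv2.resize(cv2.convertScaleAbs(c["color"][230:400,200:360],alpha=1.6,beta=20),None,fx=3.5,fy=3.5))
E
```

```text
-0.02 [279.5 289.3] [279.5 269.7]
-0.01 [279.6 278.3] [279.5 259.7]
0 [279.6 268.6] [279.6 250.9]
0.006 [279.7 263.3] [279.6 246.1]
0.0125 [279.7 258. ] [279.6 241.3]
0.025 [279.7 248.7] [279.7 232.8]
0.035 [279.8 242.1] [279.7 226.9]
```

View pics/w1d.png

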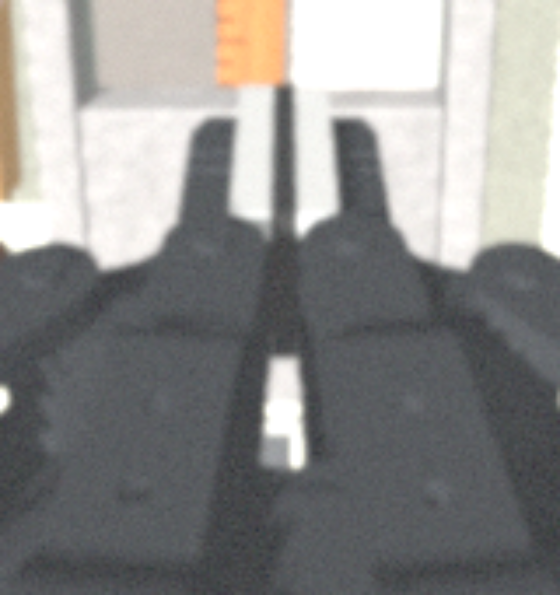

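Image and contact evidence agree that the shut fingertips sit only about 0–5 mm ahead of the TCP, not 25. I'll find the grasp depth by sensing contact with the floor. Moving over the opening, jaws half open.

Call:
arm_command --motion '[0.06,0.92,0.35,0,0,0,0.06,0.92,0.2,0,0,0,0.06,0.92,0,0,0,-0.01,0.06,0.92,0,0,0,-0.01,0.06,0.92,0,0,0,0,0.06,0.92,0,0,0,0,0,0,0,0,0,0]' --fingers 0.5

```text
clock: 5.95
eef_pos: [0.5229, 0.0878, 0.2046]
tcp_rot: [[0.997, -0.07, -0.011], [-0.07, -0.997, 0.009], [-0.011, -0.009, -1.0]]
force: [0.5, -0.6, 0.5]
grip_width: 0.501
```

```bash
python3 - <<'E'
from h import *
s=state();c=capture("wrist");print(s["clock"],s["eef_pos"],s["tcp_rot"],s["force"],s["grip_width"]);cv2.imwrite("pics/w5.png",c["color"])
c=capture("scene");a=c["color"][90:290,120:380]
cv2.imwrite("pics/s5.png",cv2.resize(cv2.convertScaleAbs(a,alpha=1.5,beta=15),None,fx=3,fy=3,interpolation=cv2.INTER_CUBIC))
E
```

```text
5.95 [0.52293264 0.08777569 0.20460796] [[ 0.99746061 -0.07038983 -0.01084432]
 [-0.07028886 -0.99748214  0.0094267 ]
 [-0.01148056 -0.00864053 -0.99989676]] [ 0.4502575  -0.61846899  0.49087276] 0.5013073169095522
```

View pics/w5.png

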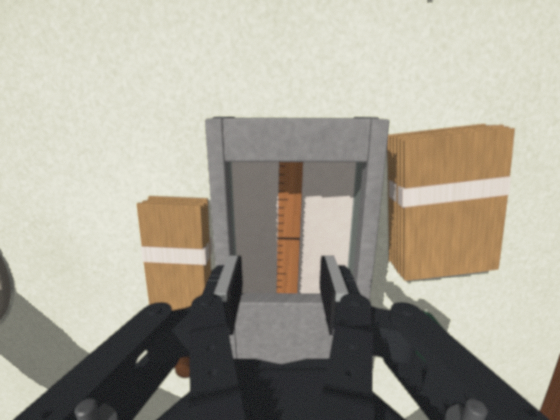

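View pics/s5.png

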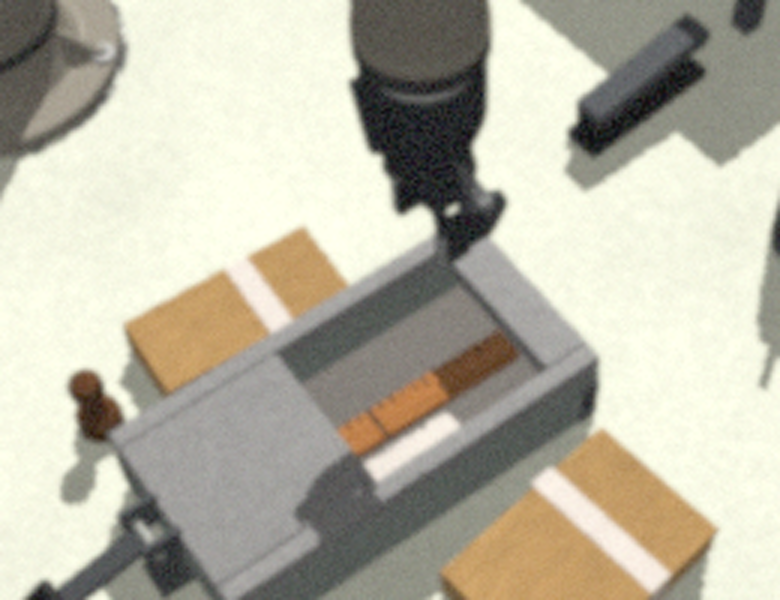

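The ruler and the jaws are nearly lined up (ruler u≈289, jaw centre u≈280). Aligning and descending part way.

Call:
arm_command --motion '[0.15,-0.22,0,0,0,0,0,0,-0.6,0,0,0,0,0,-0.6,0,0,0,0,0,0,0,0,0]' --fingers 0.5

```text
clock: 6.55
eef_pos: [0.5341, 0.0585, 0.1314]
tcp_rot: [[0.996, -0.09, -0.009], [-0.09, -0.996, 0.005], [-0.01, -0.004, -1.0]]
force: [0.2, 0.2, -0.3]
grip_width: 0.502
```

```bash
cat > look.py <<'E'
from h import *
import sys
n=sys.argv[1]
s=state();c=capture("wrist");print(s["clock"],s["eef_pos"].round(4),s["tcp_rot"].round(3).tolist(),s["force"].round(1),s["grip_width"])
print(s["joint_pos"].round(2))
a=cv2.resize(cv2.convertScaleAbs(c["color"][90:390,100:460],alpha=1.4,beta=15),None,fx=1.5,fy=1.5)
c=capture("scene");b=c["color"][90:290,140:340]
b=cv2.resize(cv2.convertScaleAbs(b,alpha=1.5,beta=15),(600,600),interpolation=cv2.INTER_CUBIC)
cv2.imwrite(f"pics/w{n}.png",a);cv2.imwrite(f"pics/s{n}.png",b)
E
python3 look.py 6
```

```text
6.55 [0.5341 0.0585 0.1314] [[0.996, -0.09, -0.009], [-0.09, -0.996, 0.005], [-0.01, -0.004, -1.0]] [ 0.2  0.2 -0.3] 0.501986882450034
[-0.62  0.41  0.5   2.   -0.28  0.81 -0.05]
```

View pics/w6.png

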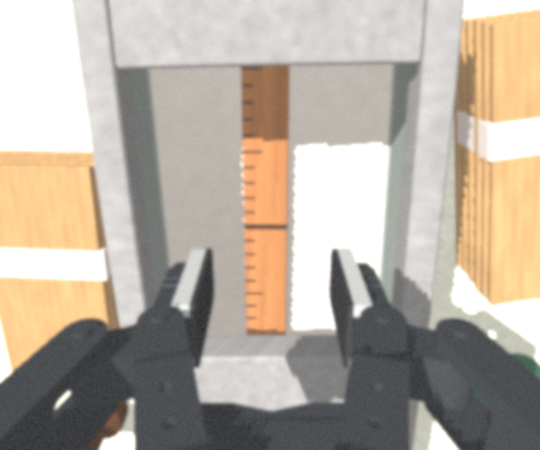

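View pics/s6.png

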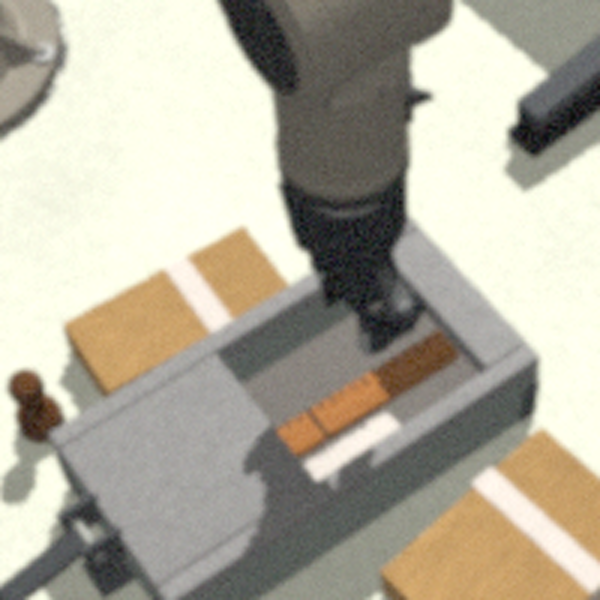

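Call:
arm_command --motion '[0,0.22,0,0,0,0.015,0,0,0,0,0,0,0,0,-0.4,0,0,0,0,0,-0.4,0,0,0,0,0,0,0,0,0]' --fingers 0.5

```text
clock: 7.28
eef_pos: [0.5403, 0.0751, 0.0906]
tcp_rot: [[0.998, -0.062, 0.005], [-0.062, -0.998, 0.01], [0.005, -0.011, -1.0]]
force: [-0.2, 0.2, -0.4]
grip_width: 0.503
```

```bash
python3 look.py 7
```

```text
7.275 [0.5403 0.0751 0.0906] [[0.998, -0.062, 0.005], [-0.062, -0.998, 0.01], [0.005, -0.011, -1.0]] [-0.2  0.2 -0.4] 0.5030278656056132
[-0.6   0.48  0.45  2.01 -0.33  0.71 -0.01]
```

View pics/w7.png

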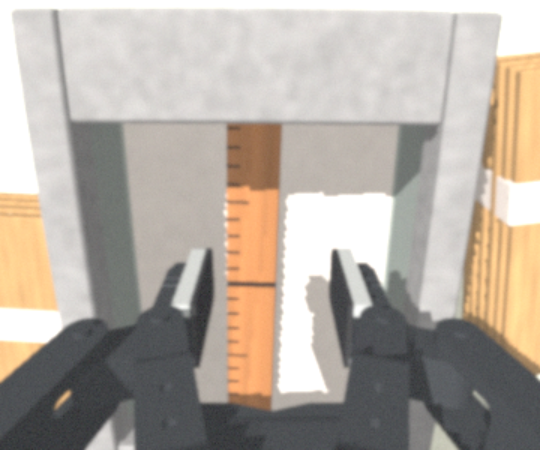

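View pics/s7.png

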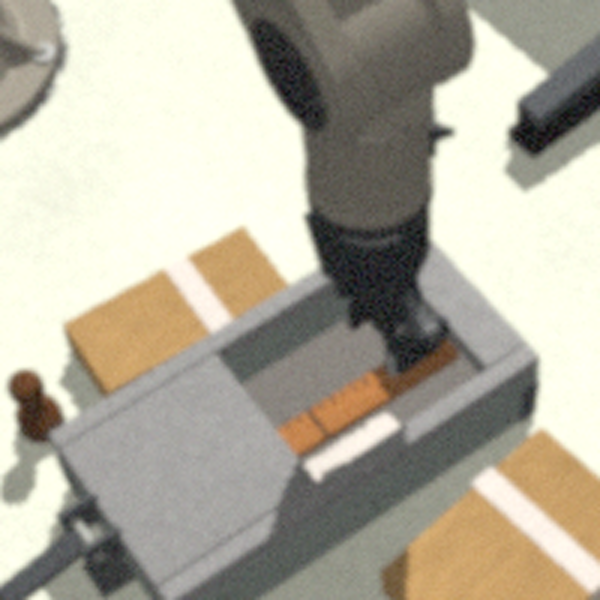

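Call:
arm_command --motion '[-0.14,0,0,0,0,0,0,0,0,0,0,0,0,0,-0.35,0,0,0,0,0,-0.25,0,0,0,0,0,0,0,0,0]' --fingers 0.5

```text
clock: 8.0
eef_pos: [0.5347, 0.076, 0.0587]
tcp_rot: [[0.998, -0.061, 0.014], [-0.062, -0.998, 0.013], [0.013, -0.014, -1.0]]
force: [-0.6, 0.2, 1.1]
grip_width: 0.499
```

```bash
python3 look.py 8
```

```text
8.0 [0.5347 0.076  0.0587] [[0.998, -0.061, 0.014], [-0.062, -0.998, 0.013], [0.013, -0.014, -1.0]] [-0.6  0.2  1.1] 0.4994890218777293
[-0.58  0.52  0.42  2.05 -0.37  0.63  0.02]
```

View pics/w8.png

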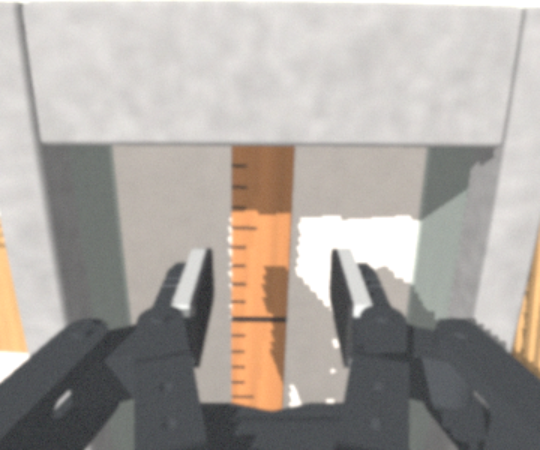

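View pics/s8.png

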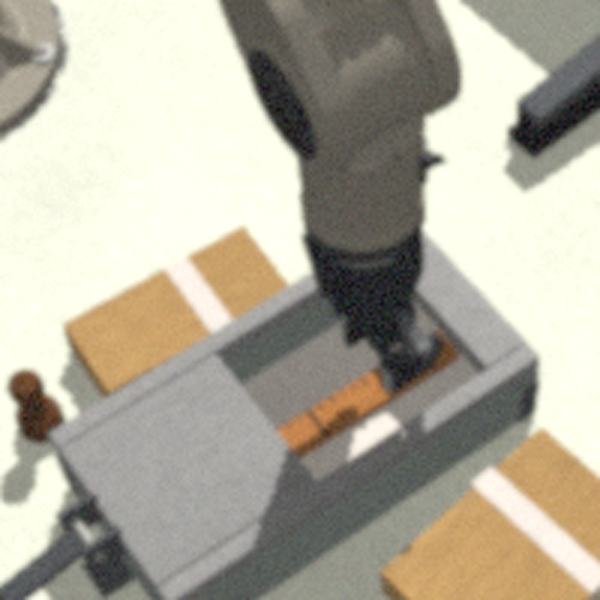

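Call:
arm_command --motion '[-0.06,0,-0.1,-0.008,0.009,0,0,0,-0.15,0,0,0,0,0,-0.15,0,0,0,0,0,0,0,0,0]' --fingers 0.5

```text
clock: 8.6
eef_pos: [0.5322, 0.0763, 0.0347]
tcp_rot: [[0.998, -0.061, 0.002], [-0.061, -0.998, 0.001], [0.002, -0.001, -1.0]]
force: [-0.8, -0.1, 0.3]
grip_width: 0.5
```

```bash
python3 look.py 9
```

```text
8.6 [0.5322 0.0763 0.0347] [[0.998, -0.061, 0.002], [-0.061, -0.998, 0.001], [0.002, -0.001, -1.0]] [-0.8 -0.1  0.3] 0.5004671821096818
[-0.57  0.56  0.4   2.05 -0.38  0.6   0.03]
```

View pics/w9.png

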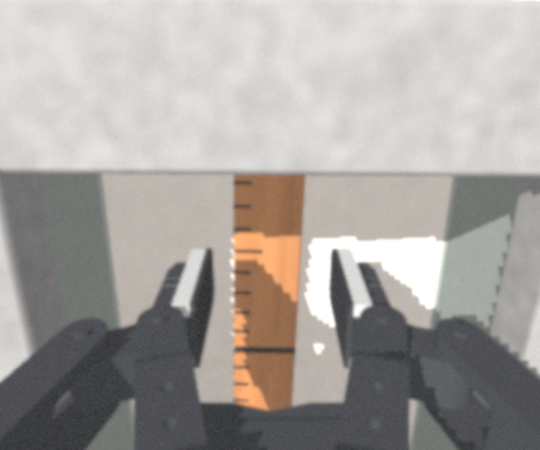

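View pics/s9.png

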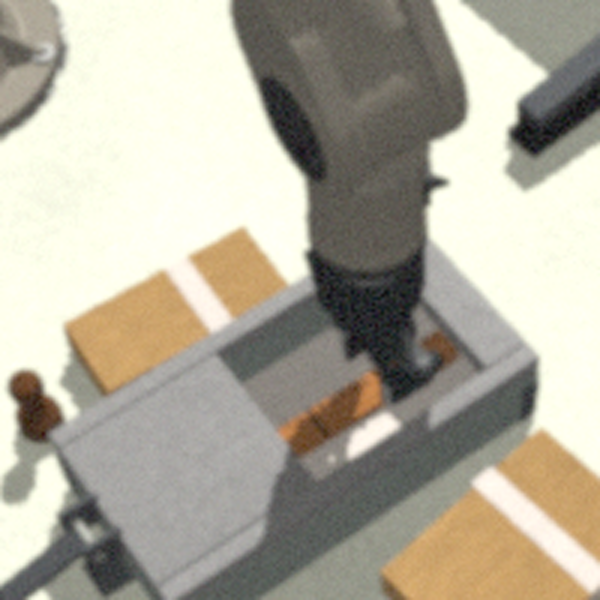

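Still free at TCP z=0.035. By apparent jaw width, the tips are about 25–30 mm above the ruler. Continuing down in small steps while watching force.

Call:
arm_command --motion '[0,-0.04,-0.15,0,0,0,0,0,-0.1,0,0,0,0,0,0,0,0,0]' --fingers 0.5

```text
clock: 9.07
eef_pos: [0.533, 0.0735, 0.0196]
tcp_rot: [[0.998, -0.062, 0.004], [-0.062, -0.998, 0.001], [0.003, -0.001, -1.0]]
force: [-1.1, 0.4, 0.3]
grip_width: 0.501
```

Call:
arm_command --motion '[0,0,-0.08,0,0,0,0,0,-0.05,0,0,0]' --fingers 0.52

```text
clock: 9.32
eef_pos: [0.5332, 0.0736, 0.0116]
tcp_rot: [[0.998, -0.062, 0.004], [-0.062, -0.998, 0.001], [0.004, -0.002, -1.0]]
force: [-0.3, -0.4, 0.2]
grip_width: 0.477
```

```bash
python3 look.py 10
```

```text
9.325 [0.5332 0.0736 0.0116] [[0.998, -0.062, 0.004], [-0.062, -0.998, 0.001], [0.004, -0.002, -1.0]] [-0.3 -0.4  0.2] 0.4771368873739662
[-0.54  0.6   0.37  2.06 -0.4   0.55  0.06]
```

View pics/w10.png

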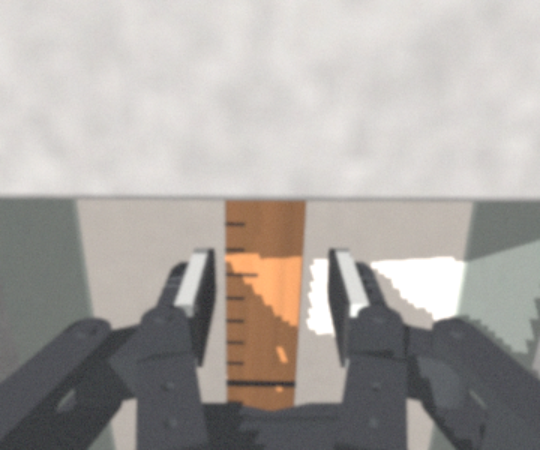

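View pics/s10.png

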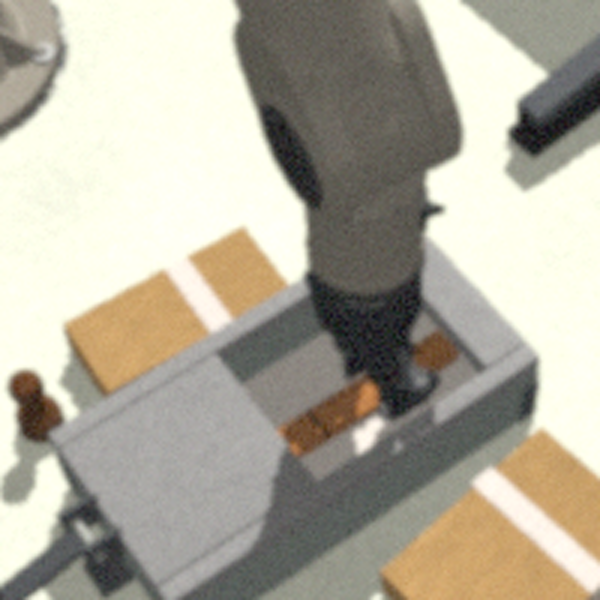

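Call:
arm_command --motion '[0,0,-0.08,0,0,0,0,0,-0.05,0,0,0]'

```text
clock: 9.68
eef_pos: [0.5333, 0.0736, 0.004]
tcp_rot: [[0.998, -0.062, 0.004], [-0.062, -0.998, 0.002], [0.004, -0.002, -1.0]]
force: [-9.4, -1.3, 39.4]
grip_width: 0.481
```

Floor contact at TCP z≈0.004, so the tips are about 2 mm behind the TCP at half open. Raising slightly before closing.

Call:
arm_command --motion '[-0.02,0,0.08,0,0,0,0,0,0,0,0,0]'

```text
clock: 9.93
eef_pos: [0.5322, 0.0736, 0.0089]
tcp_rot: [[0.998, -0.062, 0.004], [-0.062, -0.998, 0.002], [0.004, -0.002, -1.0]]
force: [0.3, -0.1, -0.2]
grip_width: 0.481
```

Call:
arm_command --motion '[0,0,0,0,0,0,0,0,0,0,0,0,0,0,0,0,0,0,0,0,0,0,0,0]' --fingers 1

```text
clock: 10.42
eef_pos: [0.5323, 0.0736, 0.0091]
tcp_rot: [[0.998, -0.063, 0.004], [-0.063, -0.998, 0.002], [0.004, -0.002, -1.0]]
force: [-1.1, 0.4, 3.7]
grip_width: 0.301
```

```bash
python3 look.py 11
```

```text
10.425 [0.5323 0.0736 0.0091] [[0.998, -0.063, 0.004], [-0.063, -0.998, 0.002], [0.004, -0.002, -1.0]] [-1.1  0.4  3.7] 0.3007632267119959
[-0.54  0.6   0.37  2.06 -0.41  0.54  0.06]
```

View pics/w11.png

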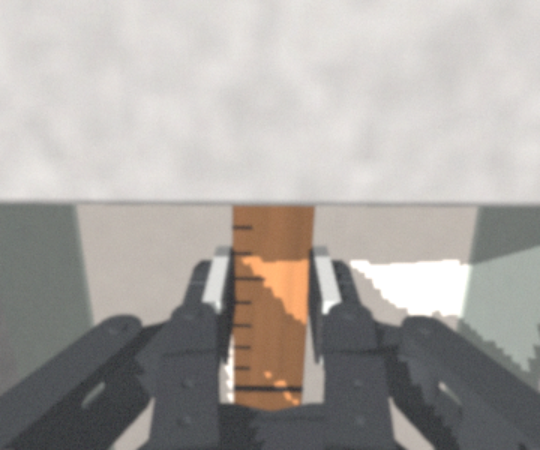

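Gripped (width 0.30, about 26–28 mm). Sliding the ruler back about 33 mm towards −y, lifted slightly.

Call:
arm_command --motion '[0,0,0.05,0,0,0,-0.012,-0.18,0,0,0,0,-0.012,-0.18,0,0,0,0,0,0,0,0,0,0]'

```text
clock: 11.02
eef_pos: [0.5302, 0.0498, 0.0118]
tcp_rot: [[0.998, -0.063, 0.003], [-0.063, -0.998, 0.001], [0.003, -0.001, -1.0]]
force: [-0.6, 0.4, -0.2]
grip_width: 0.304
```

```bash
python3 look.py 12
```

```text
11.025 [0.5302 0.0498 0.0118] [[0.998, -0.063, 0.003], [-0.063, -0.998, 0.001], [0.003, -0.001, -1.0]] [-0.6  0.4 -0.2] 0.3044886540169165
[-0.5   0.59  0.37  2.07 -0.4   0.54  0.1 ]
```

View pics/w12.png

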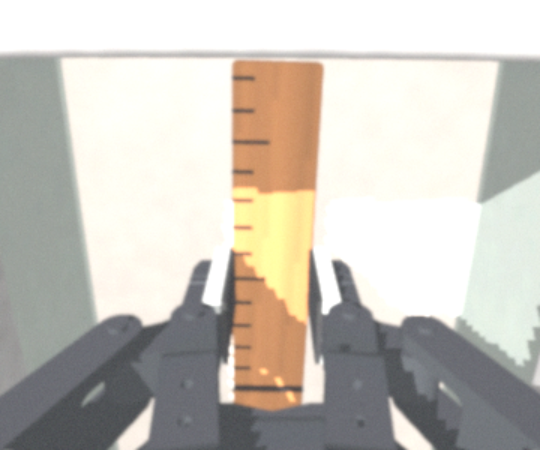

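View pics/s12.png

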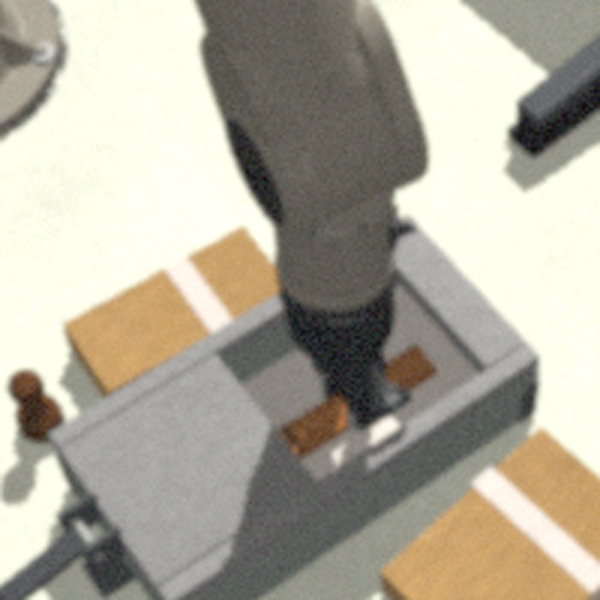

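The ruler moved with the grip, and its end a is now visible clear of the rim (at (278,62) in the crop). Sliding 9 mm more, then starting the tilt about case x.

Call:
arm_command --motion '[-0.01,-0.16,0,0,0,0,0,0,0,0,0,0,0,0,0.2,0.044,-0.003,0,0,-0.02,0.2,0.044,-0.003,0,0,0,0,0,0,0]'

```text
clock: 11.75
eef_pos: [0.5298, 0.0408, 0.036]
tcp_rot: [[0.998, -0.059, 0.013], [-0.06, -0.988, 0.143], [0.004, -0.143, -0.99]]
force: [-0.1, -0.0, -1.2]
grip_width: 0.303
```

```bash
python3 look.py 13
```

```text
11.75 [0.5298 0.0408 0.036 ] [[0.998, -0.059, 0.013], [-0.06, -0.988, 0.143], [0.004, -0.143, -0.99]] [-0.1 -0.  -1.2] 0.3030301730457797
[-0.31  0.53  0.25  2.07 -0.5   0.59  0.27]
```

View pics/w13.png

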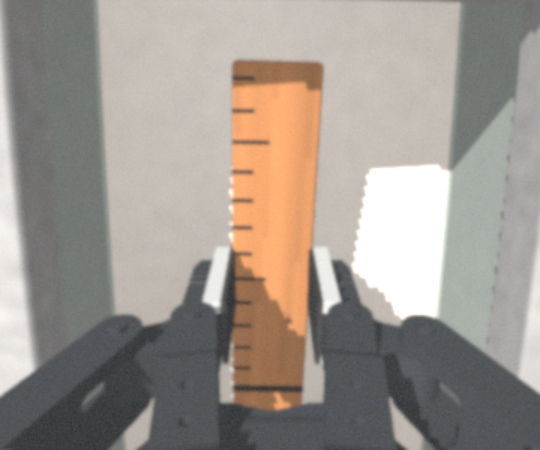

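View pics/s13.png

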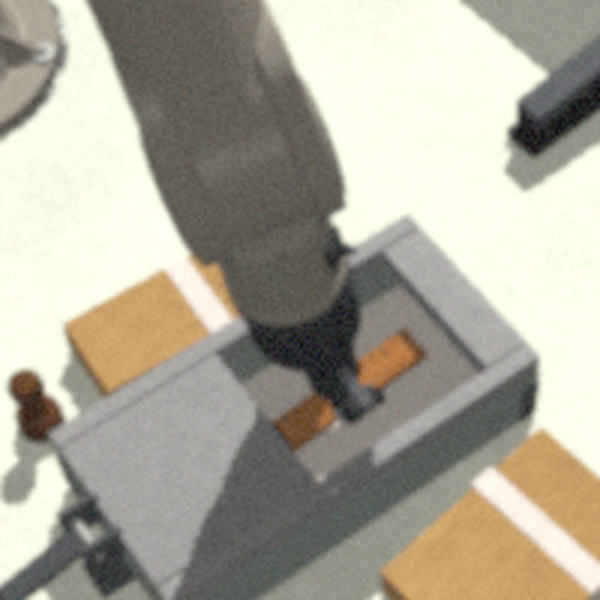

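Tilting works: 8°, ruler rigid in the grip, no contact force. Continuing to about 20°.

Call:
arm_command --motion '[0,-0.04,0.2,0.044,-0.003,0,0,-0.05,0.2,0.044,-0.003,0,0,-0.06,0.2,0.044,-0.003,0,0,0,0,0,0,0]'

```text
clock: 12.35
eef_pos: [0.5276, 0.0387, 0.0691]
tcp_rot: [[0.999, -0.044, 0.018], [-0.048, -0.937, 0.345], [0.001, -0.346, -0.938]]
force: [-0.2, -0.6, -1.2]
grip_width: 0.305
```

```bash
python3 look.py 14
```

```text
12.35 [0.5276 0.0387 0.0691] [[0.999, -0.044, 0.018], [-0.048, -0.937, 0.345], [0.001, -0.346, -0.938]] [-0.2 -0.6 -1.2] 0.3045676376329257
[-0.07  0.49  0.11  2.05 -0.66  0.7   0.51]
```

View pics/w14.png

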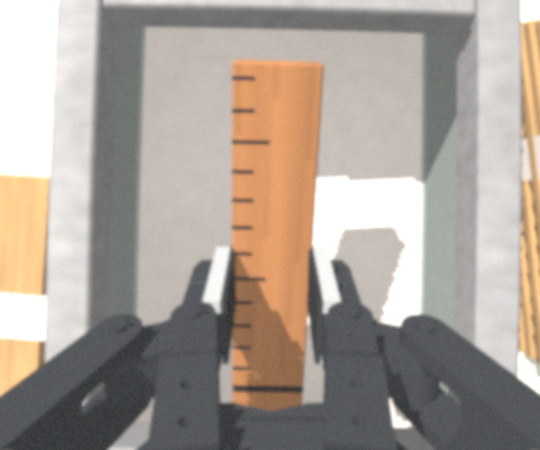

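View pics/s14.png

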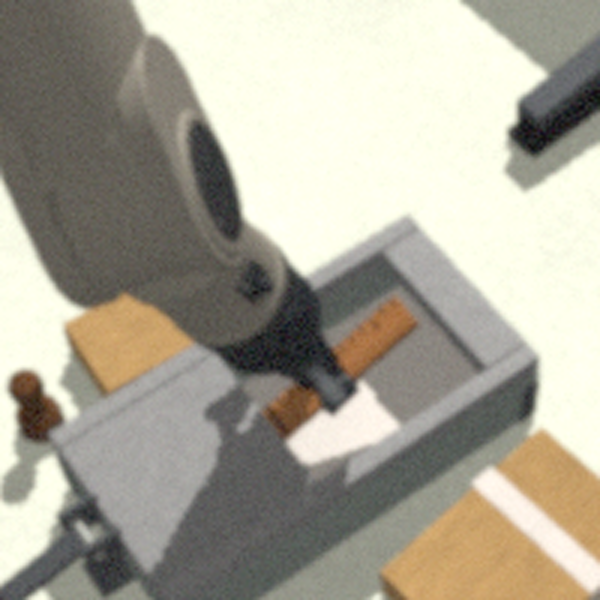

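Tilt is 20°, and end a is up at the rim level with clearance on both sides. Drawing it out along its own axis.

Call:
arm_command --motion '[0.02,0.4,0.16,0,0,0,0.02,0.4,0.155,0,0,0,0.02,0.4,0.15,0,0,0,0,0,0,0,0,0]'

```text
clock: 12.95
eef_pos: [0.5281, 0.1204, 0.0944]
tcp_rot: [[0.999, -0.035, 0.008], [-0.035, -0.939, 0.341], [-0.004, -0.341, -0.94]]
force: [0.6, -0.6, -0.9]
grip_width: 0.304
```

```bash
python3 look.py 15
```

```text
12.95 [0.5281 0.1204 0.0944] [[0.999, -0.035, 0.008], [-0.035, -0.939, 0.341], [-0.004, -0.341, -0.94]] [ 0.6 -0.6 -0.9] 0.3043175577635892
[-0.22  0.45  0.11  2.04 -0.63  0.7   0.34]
```

View pics/s15.png

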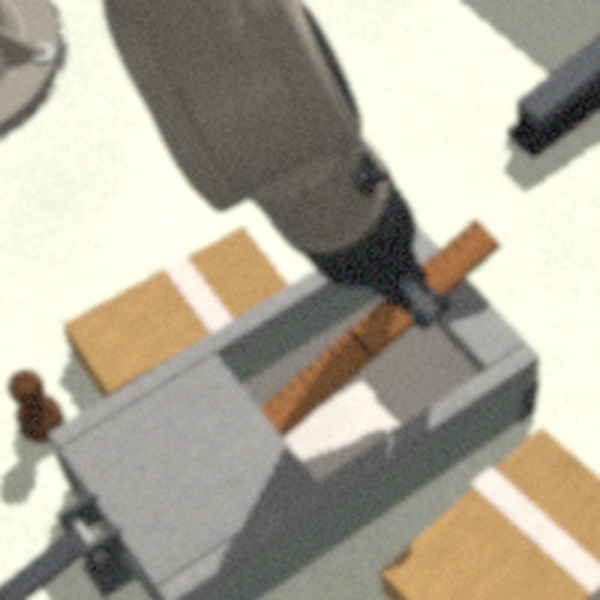

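End a is out over the +y rim with no contact. The fingertips will pass close to the +y rim edge, so lift 12 mm first, then keep drawing.

Call:
arm_command --motion '[0,0,0.2,0,0,0,0,0,0,0,0,0,0.02,0.35,0.15,0,0,0,0.02,0.3,0.15,0,0,0,0,0,0,0,0,0]'

```text
clock: 13.68
eef_pos: [0.5305, 0.1525, 0.1237]
tcp_rot: [[0.999, -0.046, 0.009], [-0.046, -0.94, 0.337], [-0.007, -0.337, -0.942]]
force: [-0.4, -0.3, -0.9]
grip_width: 0.301
```

```bash
python3 look.py 16
```

```text
13.675 [0.5305 0.1525 0.1237] [[0.999, -0.046, 0.009], [-0.046, -0.94, 0.337], [-0.007, -0.337, -0.942]] [-0.4 -0.3 -0.9] 0.30106371841842594
[-0.3   0.4   0.13  2.02 -0.59  0.74  0.22]
```

View pics/s16.png

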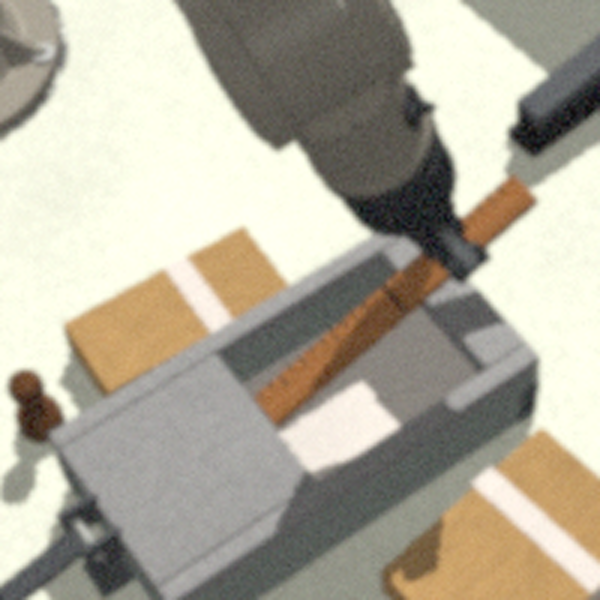

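End b is now just past the −y rim edge, at about y=−20 mm. A bit more +y, then straight up.

Call:
arm_command --motion '[0.02,0.35,0.1,0,0,0,0,0,0,0,0,0,0,0,0.4,0,0,0,0,0,0.5,0,0,0,0,0,0.5,0,0,0,0,0,0.4,0,0,0,0,0,0.4,0,0,0,0,0,0,0,0,0,0,0,0,0,0,0]'

```text
clock: 14.9
eef_pos: [0.5292, 0.1558, 0.2575]
tcp_rot: [[0.998, -0.067, 0.005], [-0.065, -0.943, 0.327], [-0.017, -0.327, -0.945]]
force: [-0.4, 0.1, -0.5]
grip_width: 0.299
```

```bash
python3 - <<'E'
from h import *
s=state();print(s["clock"],s["eef_pos"],s["qd"].round(3),s["force"],s["grip_width"],s["joint_pos"].round(2))
P=s["eef_pos"]+s["tcp_rot"][:,1]*.181; print("end b est",P)
for n in("scene","top","wrist"):
    c=capture(n);cv2.imwrite(f"pics/{n}17.png",cv2.convertScaleAbs(c["color"],alpha=1.4,beta=10)); 
    if n!="wrist": print(n,proj(c,P))
E
```

```text
14.9 [0.52917578 0.15579437 0.25753145] [ 0.01  -0.004  0.002 -0.003  0.001 -0.005  0.003] [-0.38664362  0.14070018 -0.46662124] 0.29891347458409495 [-0.38  0.23  0.2   1.9  -0.45  0.99 -0.01]
end b est [ 0.51708063 -0.01483887  0.19837906]
scene [[222.51577819 194.61037726]]
top [[329.76601629 232.83065506]]
```

View pics/scene17.png

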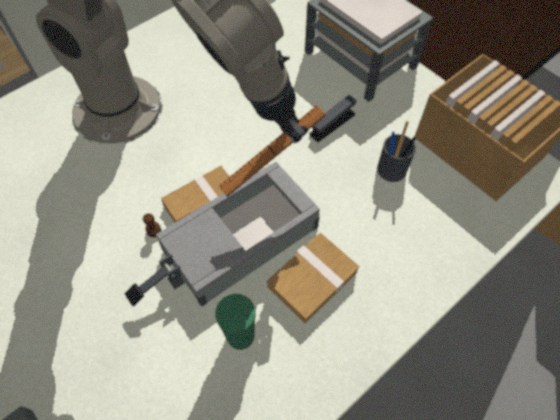

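View pics/top17.png

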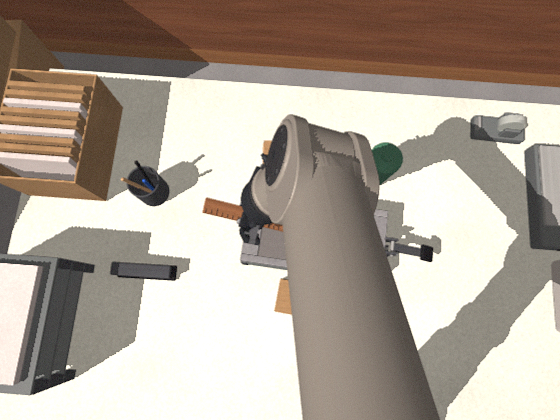

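End b shows at (228,188) in the scene view, which puts it about 0.2 m up. The lever pad is at (134,294), the same as when latched, and the desk things are where they were. Holding still, then a final check before hand-in.

Call:
arm_command --motion '[0,0,0,0,0,0,0,0,0,0,0,0,0,0,0,0,0,0,0,0,0,0,0,0,0,0,0,0,0,0,0,0,0,0,0,0,0,0,0,0,0,0,0,0,0,0,0,0]'

```text
clock: 16.05
eef_pos: [0.5286, 0.1565, 0.2561]
tcp_rot: [[0.998, -0.066, 0.003], [-0.064, -0.943, 0.327], [-0.019, -0.326, -0.945]]
force: [-0.3, 0.4, -0.0]
grip_width: 0.304
```

```bash
python3 - <<'E'
from h import *
s=state();print(s["clock"],s["eef_pos"],np.abs(s["qd"]).max(),s["force"],s["grip_width"])
a=cv2.imread("pics/scene0.png");b=capture("scene")["color"]
for n,(x0,y0,x1,y1) in dict(stamp=(135,205,170,245),tumbler=(210,285,265,355),far=(262,230,362,322),stapler=(300,90,360,145),pencup=(370,115,420,185),near=(160,165,205,225)).items():
    t=a[y0+6:y1-6,x0+6:x1-6];r=cv2.matchTemplate(b[y0:y1,x0:x1],t,cv2.TM_CCOEFF_NORMED);_,m,_,l=cv2.minMaxLoc(r);print(n,round(m,2),(l[0]-6,l[1]-6))
cv2.imwrite("pics/s18.png",cv2.resize(cv2.convertScaleAbs(b[80:320,110:370],alpha=1.4,beta=10),None,fx=2.5,fy=2.5))
E
```

```text
16.05 [0.52857789 0.15653002 0.25614463] 0.0020505272668843106 [-0.31734887  0.36106566 -0.03016509] 0.3038616812134995
stamp 0.98 (0, 0)
tumbler 0.84 (0, -1)
far 0.96 (0, 0)
stapler 0.75 (0, 0)
pencup 1.0 (0, 0)
near 0.98 (0, 0)
```

View pics/s18.png

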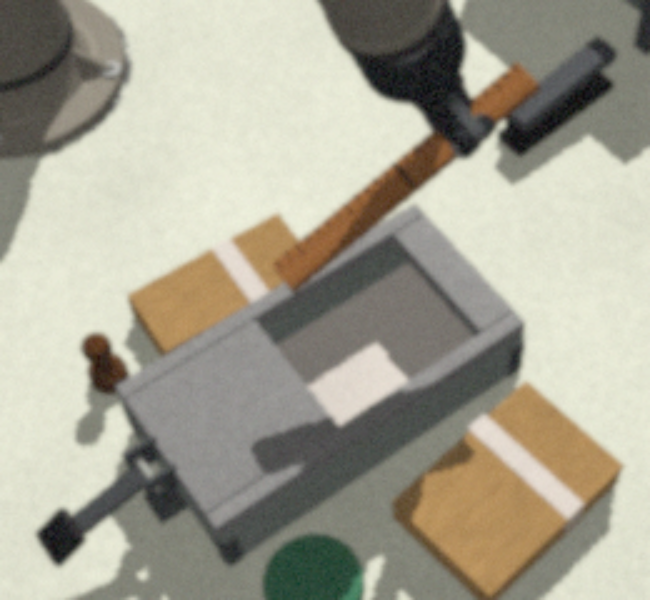

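The ruler is held still and clear of the case, the lever is down, the opening is empty, and nothing else has moved. Handing in.

```bash
python3 -c "
from plant import *
print(close_job())"
```

```text
the job is handed in; nothing more can be done
None
```

I pressed the lever until it latched, which drew the keeper back. I then gripped the ruler, slid it back about 33 mm, tilted it 20° and drew it out end a first. The job was handed in at about 16 s of the 51 s allowed, with no verdict reported.

**Last checks before hand-in:**
- **Ruler:** it is still in the grip (width 0.30) and the arm is at rest, with joint speeds at most 0.002 rad/s. Its lowest end is estimated at about 0.20 m above the table, roughly 11 cm above the top of the case.
- **Lever and opening:** the pad is at the same spot in the picture as when it latched, and the opening is empty.
- **Desk things:** in the scene camera all are within 1 pixel of where they started. The tumbler and stapler matched less sharply (0.84 and 0.75), which I put down to shading; the stapler lies beside the arm in this view. The top view showed nothing displaced.

**What disagreed or ran close:**
- **Fingertip position:** the fingertips sit about 0 to 5 mm ahead of the TCP when shut, and about 2 mm behind it half open, not 25 mm ahead as described. I found the grasp depth by touching the case floor instead.
- **Contact forces:** two readings were near or over 40 N: 43 N when the lever hit its stop, and 39 N on the case floor. I believe both were on the fingertips rather than the gripper's body, but I did not verify that, and the rule sets 40 N as the limit for the body.
- **Grip width:** it reads about 26 mm against the ruler's 28 mm.

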